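# Pump orange, then green, for an olive mix

### The arm

A 6-joint arm with a two-finger parallel gripper is mounted at the origin on the work surface. World frame = base frame: x ahead of the robot, y to its left, z up, the work surface at z = 0. Lengths are in m, angles in rad, forces in N, time in s.
With the tool pointing down it reaches from about 0.275 to 1 m from the base axis. Payload 8.4 kg.
Tool frame: the origin (TCP) lies on the centre line of the jaws, within the pads' length; the fingertips stand 17 mm ahead of it and the grasp point (between the pads) lies 2 mm behind it (bot.tcp_to_tips is the z of the fingertips in the tool frame, in m); z points along the fingers, y is the line along which they close (so a half turn about z gives the same grasp; the last joint's range is limited). The gripper opens to 85 mm and grips with 20 to 120 N. Pads are 22 mm wide; open, the fingers measure 114 mm over their backs; the gripper's body (76 mm by 85 mm) begins 54 mm behind the grasp point. The pads swing forward as they close: fully open they stand 13 mm farther back than shut.
Start: joints at [1.285, 0.353, 1.633, -0, 1.155, -0.002], TCP at [0.175, 0.6, 0.248] pointing down, gripper open.
Joint ranges: [-2.63, 2.63], [-0.92, 2.1], [0.06, 2.66], [-1.3, 4.44], [0, 2.69], [-3.02, 3.02]. Speed limits (rad/s): [2.22, 2.22, 2.79, 3.14, 3.14, 3.14].

### API

Orientations are given as a unit quaternion [x, y, z, w].
In Python, from workcell import bot, hand, kinematics, get_obs, vision, hand_in gives the robot as it stands. The module is installed in compiled form; this text tells all that it offers. Calls block until the motion is done:
- bot.reach(position, orientation): joint-space move of the TCP to a pose.
- bot.servo_line(position, ori=None, velocity=0.15): straight line of the TCP; ori=None keeps the orientation; velocity is the mean speed in m/s.
- bot.goto_joints(angles): joint-space move.
- hand.move_gripper(opening, strength=None): finger opening in m; strength is the grip in N (None keeps the last); returns when the fingers have stopped.
- bot.dwell(seconds).
- kinematics.solve_ik(position, orientation): joint angles nearest the present ones, or None.
- get_obs(): the state.
- vision.read_camera(name): name is "scene" or "top" or "wrist"; returns a dict with "frame" (400x640x3 uint8, red, green, blue), "intrinsics" (3x3 intrinsics, pixels), "view" (4x4, takes a point from world to camera coordinates). Camera axes: x right, y down, z forward; pixel columns grow to the right and rows downward; lengths in m; the calibration is good to about 2 mm. A picture is of the moment at which its call begins. There is no depth.
A pose or a line that the arm cannot do raises bot.IKError and nothing moves.
- hand_in(): hands the job in; it is judged then, once.
The state is a dict: "time_s": time; "joint_pos": joint angles; "joint_vel": joint speeds; "joint_efforts": joint torques, N m; "position": TCP position; "orientation": TCP orientation; "wrist_force": force on the tool from outside, world axes, zero at the start; "ft_torque": the same for the moment, N m; "gripper_width": finger opening in m; "grip_force": force on a finger pad.
Only numpy, scipy, OpenCV 4.12 (cv2) and the standard library are available. Lean on these libraries where they do the work, as an engineer would, in place of code of your own. Each camera call takes 0.05 s, during which the arm holds its last target. There are 200 camera calls.

### The job

Dose the palette tray with paint for an olive mix: press the orange pump's head all the way down to its stop, pause there a moment, and let it spring fully back up; then do the same with the green pump. Do not press the blue pump, and finish with all three heads up.

Things in the scene. Friction and masses are not known exactly. Their poses are not given: they have to be found in the camera images.
- orange_top (a point): Top centre of the orange pump's press head, a disc 36 mm across, 194 mm above the table, spout 75 mm long towards the robot side; z is up. Its orange bottle, 68 mm across, is fixed in a wooden rack, one of three in a row 95 mm apart in any order. The head slides straight down on a spring (3 N to start, 11 N at the bottom) to a hard stop at 16 mm and springs back by itself. Pressed first.
- green_top (a point): Top centre of the green pump's press head, a disc 36 mm across, 194 mm above the table, spout 75 mm long towards the robot side; z is up. Its green bottle, 68 mm across, is fixed in a wooden rack, one of three in a row 95 mm apart in any order. The head slides straight down on a spring (3 N to start, 11 N at the bottom) to a hard stop at 16 mm and springs back by itself. Pressed second.
- blue_top (a point): Top centre of the blue pump's press head, a disc 36 mm across, 194 mm above the table, spout 75 mm long towards the robot side; z is up. Its blue bottle, 68 mm across, is fixed in a wooden rack, one of three in a row 95 mm apart in any order. The head slides straight down on a spring (3 N to start, 11 N at the bottom) to a hard stop at 16 mm and springs back by itself. Not to be pressed.

How it is judged:
On the way, in this order (a step that is already met when the one before it is completed fails the run):
1. the orange head is down at its stop (more than 13.5 mm of its 16 mm) while the green head is up (distance of orange_top from where it was at the start of the episode above 0.0135 m and distance of green_top from where it was at the start of the episode below 0.004 m), for 0.2 s.
2. the orange head is fully up again (within 3 mm) (distance of orange_top from where it was at the start of the episode below 0.003 m), for 0.1 s.
3. the green head is down at its stop (more than 13.5 mm of its 16 mm) while the orange head is up (distance of green_top from where it was at the start of the episode above 0.0135 m and distance of orange_top from where it was at the start of the episode below 0.004 m), for 0.2 s.
At the end, for the whole second after the job is handed in: After the two strokes in that order, all three heads are up again, each within 3 mm of its starting height (distance of each of orange_top, green_top, blue_top from where it was at the start of the episode below 0.003 m); the robot touches nothing.
It fails at once if the blue head is pressed by more than 5 mm (distance of blue_top from where it was at the start of the episode above 0.005 m).
It also fails if it takes over 38 s, if anything falls off the work surface, if the arm or the gripper's body presses on something with over 40 N, if the wrist force passes 120 N, or if a joint passes its speed limit or range.

## Working session

There is one attempt and no reset: what is moved stays moved. The work goes in short steps, each a Python script; the robot and the scene stay as the last script left them, time stands still between calls to the robot, and variables do not carry over. Pictures are saved under pics/ and viewed, at most 10 in all, crops included, and the job is handed in when it is done.

```bash
mkdir -p pics
python3 - <<'E'
from workcell import *
import cv2,numpy as np
for n in("top","scene"):
    r=vision.read_camera(n);cv2.imwrite(f"pics/{n}0.png",r["frame"][:,:,::-1])
    np.savez(n+".npz",**r);print(n,r["intrinsics"].tolist(),np.round(r["view"],4).tolist())
print(get_obs()["time_s"],bot.tcp_to_tips,get_obs()["orientation"])
E
```

```text
top [[387.94284183247896, 0.0, 317.0989287040392], [0.0, 387.94284183247896, 201.49761408666654], [0.0, 0.0, 1.0]] [[-0.0278, -0.9989, 0.0373, 0.0263], [-0.9949, 0.0241, -0.0984, 0.6223], [0.0974, -0.0398, -0.9944, 0.8387], [0.0, 0.0, 0.0, 1.0]]
scene [[425.4457460709836, 0.0, 325.06826516894836], [0.0, 425.4457460709836, 196.96947116161928], [0.0, 0.0, 1.0]] [[0.4172, 0.9088, -0.001, -0.2965], [0.4892, -0.2255, -0.8425, -0.0877], [-0.7659, 0.351, -0.5386, 1.2142], [0.0, 0.0, 0.0, 1.0]]
0.1 0.017 [ 1.41420093e-01  9.89949466e-01 -6.33234087e-04 -1.04835692e-04]
```

View pics/top0.png

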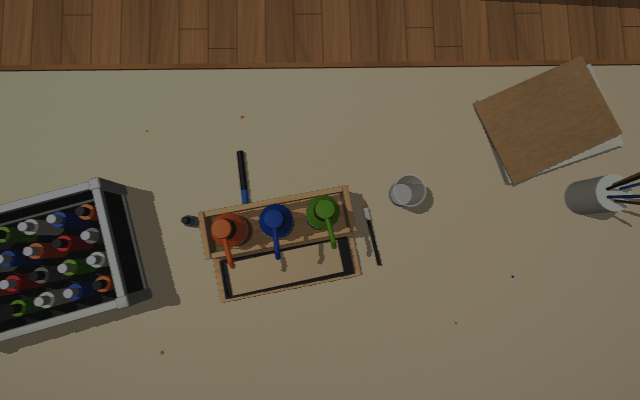

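View pics/scene0.png

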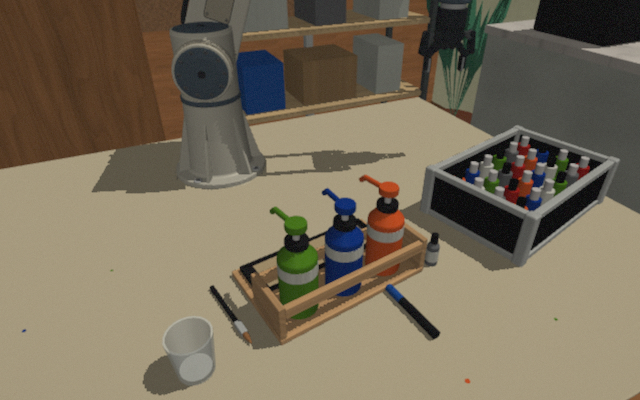

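The top view shows, left to right, orange (~223,229), blue (~273,218) and green (~324,210). The spouts point down the image, towards the robot. I'll zoom in for the exact discs.

Run:
```python
import cv2,numpy as np
t=np.load("top.npz")["frame"][180:290,195:355,::-1];s=np.load("scene.npz")["frame"][165:275,260:420,::-1]
cv2.imwrite("pics/crop1.png",cv2.convertScaleAbs(cv2.resize(np.vstack([t[:60]]),None,fx=5,fy=5,interpolation=cv2.INTER_CUBIC),alpha=1.6))
cv2.imwrite("pics/crop2.png",cv2.resize(s,None,fx=5,fy=5,interpolation=cv2.INTER_CUBIC))
```

```text
(no output)
```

View pics/crop1.png

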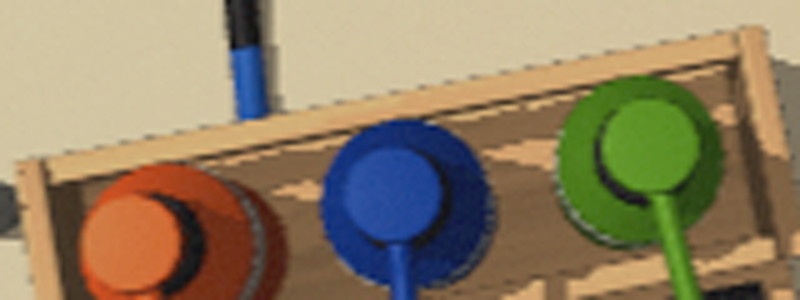

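View pics/crop2.png

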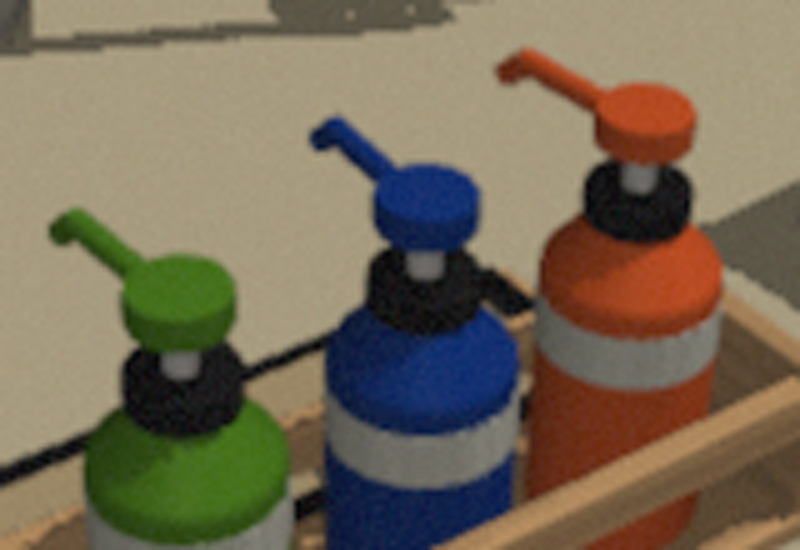

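```bash
cat > h.py <<'E'
import numpy as np
def ray(n,uv,z=.194):
    d=np.load(n+".npz");V=d["view"];R,t=V[:3,:3],V[:3,3]
    c=-R.T@t;v=R.T@np.linalg.inv(d["intrinsics"])@[*uv,1]
    return c+v*(z-c[2])/v[2]
top=dict(o=(131,243),b=(393,194),g=(649,146));sc=dict(o=(645,107),b=(427,190),g=(180,281))
P={}
for k in top:
    a=ray("top",(195+top[k][0]/5-.4,180+top[k][1]/5-.4));b=ray("scene",(260+sc[k][0]/5-.4,165+sc[k][1]/5-.4))
    P[k]=(a+b)/2
    if __name__=="__main__":print(k,a,b)
if __name__=="__main__":print(np.linalg.norm(P['o']-P['b']),np.linalg.norm(P['g']-P['b']),P)
E
python3 h.py
```

```text
o [0.56293514 0.19010845 0.194     ] [0.56203862 0.19102552 0.194     ]
b [0.57804321 0.09656595 0.194     ] [0.57728956 0.09758089 0.194     ]
g [0.5930702  0.00379907 0.194     ] [0.59101401 0.00490027 0.194     ]
0.09471781475689578 0.09383152081482157 {'o': array([0.56248688, 0.19056698, 0.194     ]), 'b': array([0.57766639, 0.09707342, 0.194     ]), 'g': array([0.5920421 , 0.00434967, 0.194     ])}
```

```bash
cat >> h.py <<'E'
def press(k):
    from workcell import bot,get_obs
    a=(np.pi/2+.16)/2; q=[np.cos(a),np.sin(a),0,0]
    x,y,_=P[k]; T=.194+bot.tcp_to_tips
    f0=None
    bot.reach([x,y,T+.035],q)
    bot.servo_line([x,y,T+.006],velocity=.06)
    f0=get_obs()["wrist_force"][2]
    d=.004; bot.servo_line([x,y,T-.012],velocity=.03)
    for d in np.arange(.0135,.0221,.001):
        bot.servo_line([x,y,T-d],velocity=.02); bot.dwell(.05)
        s=get_obs();f=s["wrist_force"][2]-f0
        print(k,round(d,4),round(s["position"][2]-T,4),round(f,1))
        if f>15: break
    bot.dwell(.5); print("held",get_obs()["wrist_force"]-[0,0,f0])
    bot.servo_line([x,y,T+.05],velocity=.1); bot.dwell(.3)
    print("up",get_obs()["wrist_force"]-[0,0,f0],get_obs()["time_s"])
E
python3 - <<'E'
from workcell import *
import h,cv2
hand.move_gripper(0.0)
print(get_obs()["gripper_width"],get_obs()["time_s"])
h.press('o')
cv2.imwrite("pics/s1.png",vision.read_camera("scene")["frame"][:,:,::-1])
E
```

```text
-0.0002498999189378627 0.8667
o 0.0135 -0.0128 7.9
o 0.0145 -0.0138 10.2
o 0.0155 -0.0147 9.9
o 0.0165 -0.0157 9.4
o 0.0175 -0.016 14.4
o 0.0185 -0.0161 22.8
held [-6.87637596 -2.00892016 22.081837  ]
up [0.5351925  0.29367956 0.1977648 ] 7.7083
```

View pics/s1.png

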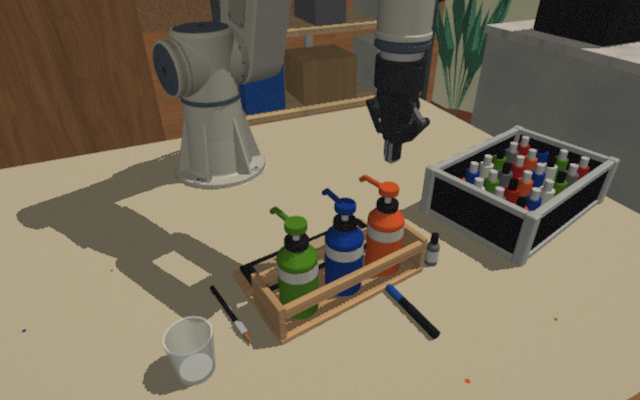

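The orange head reached its stop at 16 mm with a clear force rise. It is back up at (389,189), the same pixel as before. Green is next.

Run:
```python
from workcell import *
import h,cv2
h.press('g')
p=get_obs()["position"]
bot.servo_line([p[0]-.15,p[1],p[2]+.06],velocity=.15); bot.dwell(.3)
cv2.imwrite("pics/s2.png",vision.read_camera("scene")["frame"][:,:,::-1])
print(get_obs()["time_s"])
```

```text
g 0.0135 -0.0129 9.7
g 0.0145 -0.0138 8.3
g 0.0155 -0.0147 9.2
g 0.0165 -0.0157 9.3
g 0.0175 -0.016 15.6
held [-2.76292493  0.70373516 15.42966774]
up [ 0.25350255 -0.15257506  0.18483588] 13.05
14.625
```

View pics/s2.png

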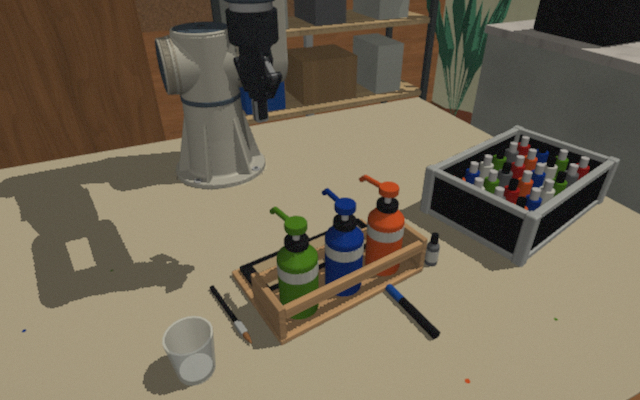

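All three heads are up at their starting pixels: green (295,225), blue (345,206), orange (389,189). The arm is clear.

```bash
python3 -c "
from workcell import hand_in
print(hand_in())"
```

```text
the job is handed in; nothing more can be done
None
```

I pressed the orange pump and then the green pump to their 16 mm stops, and each sprang back up. Blue was not pressed, all three heads look fully up in the last image, and I handed the job in at about 15 s; no verdict was returned.

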